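Turn the slide carrier over onto the drying stand

TASK

The flat grey slide carrier is lying on the worktop with its two glass slides facing down. Turn it over and stand it on the little sloped drying stand, slides facing outward, one short end fully down on the ledge and its back flat against the rest, centred and straight. Leave the other things where they are.

Things in the scene. Friction and masses are not known exactly. Their poses are not given: they have to be found in the camera images.
- carrier: Flat grey plate 110 (x) by 58 (y) by 12 mm (z), about 90 g, loose; origin at its very centre. Its +z face holds two glass slides, lengthwise side by side, sunk below the rim (rim may be gripped or laid down); the -z face is the plain back with two thin dark lines. Starts flat on the worktop, +z down, origin 6 mm up, any heading. Either short end may be the lower one on the stand.
- stand: Small aluminium drying stand, fixed; origin at the centre of the underside of its 110 x 60 x 8 mm foot, z up. The slope faces the stand's -x. Two uprights, 30 mm wide, 8 thick, carry the rest from below at stand x = -26 and 22 mm, up to 157 mm high. Overall height 177 mm. A white tray box, 106 mm high, stands close to it on the far side.
- rest: Sloped rest of the stand: plate 40 mm wide, 5 thick, at 50 degrees to the worktop. Origin mid-width in the corner of face and ledge, 120 mm above the worktop. x points up the slope (plate ends at 74 mm), y level across, z out of the face. Ledge: plane x = 0 from z = 0 to 25 mm, then a lip 5 mm high. Carrier in place: centre at x 55, y 0, z 6 mm, long side along x, 36 mm past the plate's top end.
- lab_timer: White square lab timer, 66 x 66 x 20 mm; bystander, loose, leave alone. Origin at the centre of its underside.
- slide_mailer: Small blue slide mailer box, 36 x 82 x 20 mm, closed; bystander, loose, leave alone. Origin at the centre of its underside.
- marker_pen: Marker pen lying down, 17 x 135 x 16 mm; bystander, loose, leave alone. Origin at the centre of its underside.
- reagent_bottle: Small white bottle with a screw cap, 35 mm across, 60 mm high; bystander, loose, leave alone. Origin at the centre of its underside.
- petri_dish: Closed petri dish, 91 mm across, 16 mm high; bystander, loose, leave alone. Origin at the centre of its underside.
- white_bottle: White plastic bottle, 48 mm across, 98 mm high; bystander, loose, leave alone. Origin at the centre of its underside.

How it is judged:
At the end, for the whole second after the job is handed in: Carrier at rest on the rest, slides (+z) outward: z within 0.22 rad of the rest's z and 0.60 to 1.15 rad from vertical; long axis within 0.25 rad of the slope; centre 47 to 64 mm up from the ledge, within 18 mm of the middle, -2 to 18 mm out from the face (x of carrier in the frame of rest between 0.047 and 0.064 m and y of carrier in the frame of rest between -0.018 and 0.018 m and z of carrier in the frame of rest between -0.002 and 0.018 m and angle between carrier's own z axis and vertical between 0.6 and 1.15 rad and angle between the z axis of carrier and the z axis of rest, either way round below 0.22 rad and angle between the x axis of carrier and the x axis of rest, either way round below 0.25 rad and linear speed of carrier below 0.02 m/s and angular speed of carrier below 0.15 rad/s); the robot touches nothing.
It fails at once if one of the other things is moved more than 30 mm (distance of any of lab_timer, slide_mailer, marker_pen, reagent_bottle, petri_dish, white_bottle from where it was at the start of the episode above 0.03 m).
It also fails if it takes over 66 s, if anything falls off the work surface, if the arm or the gripper's body presses on something with over 40 N, if the wrist force passes 120 N, or if a joint passes its speed limit or range.

ROBOT

A 6-joint arm with a two-finger parallel gripper is mounted at the origin on a cart in front of the work surface, level with it; the furniture and walls round the work are solid. World frame = base frame: x ahead of the robot, y to its left, z up, the work surface at z = 0. Lengths are in m, angles in rad, forces in N, time in s.
With the tool pointing down it reaches from about 0.35 to 0.775 m from the base axis. Payload 7.3 kg.
Tool frame: the origin (TCP) lies midway between the tips of the shut fingers; the grasp point (between the pads) lies 19 mm behind it; z points along the fingers, y is the direction in which the jaws open and shut (so a half turn about z gives the same grasp; the last joint's range is limited). The gripper opens to 92 mm and grips with 3 to 60 N. Pads are 19 mm wide; open, the fingers measure 130 mm over their backs; the gripper's body (75 mm by 190 mm) begins 47 mm behind the grasp point.
Start: joints at [-1.487, 0.342, 1.524, -0, 1.275, -0.146], TCP at [0.12, -0.511, 0.227] pointing down, gripper open.
Joint ranges: [-2.53, 2.53], [-0.77, 2.02], [0.04, 2.7], [-1, 4.14], [0.28, 2.66], [-3.11, 3.11]. Speed limits (rad/s): [2.57, 2.57, 3.14, 3.14, 3.14, 3.14].

INTERFACE

Orientations are given as a rotation vector (axis times angle).
In Python, from cell import readout, vision, ticket gives the robot as it stands. The module is installed in compiled form; this text tells all that it offers.
- The arm moves only by the tool jog_arm, never from a script. Its argument "commands" is a list of rows, each an object of numbers: "dx", "dy", "dz": the shift along the tool's x, y, z in m; "turn": the turn about the tool's z in rad; "grip": the finger opening in m, from 0 to 0.0918. A call has 1 to 20 rows; each row shifts and turns the commanded pose from where the row before left it, along the tool's axes as they then stand; what a row does not reach is not made up. A row lasts 1/8 s, in which the tool goes at most 62.5 mm and 10.7 degrees, less where a joint would pass 70% of its speed; a pose out of reach is approached as far as the arm can. A call is refused whole if a number of a shift passes 0.0625 or a number of a turn 0.188, either way. A call with a gripper value outside its range is refused whole. The fingers move at their own pace and stop on an object; "force" is the grip in N (left out, the last holds). Time passes only in rows, so rows that do not move let the fingers close. It gives the time, the measured TCP pose, the force and the opening at its end, in the units of the state.
- readout.get_state(): the state, without advancing time (a new reading comes with each control period).
- vision.capture(name): name is "scene" or "top" or "wrist"; returns a dict with "color" (420x560x3 uint8, red, green, blue), "range_z" (420x560 float32, m along the optical axis (not along the pixel's ray), 0 where there is no reading), "camera_matrix" (3x3 intrinsics, pixels), "extrinsics" (4x4, takes a point from camera to world coordinates). Camera axes: x right, y down, z forward; pixel columns grow to the right and rows downward; lengths in m; the calibration is good to about 2 mm. The wrist camera is an equidistant fisheye: a pixel r from the principal point sees the ray r / f radians off the axis. A picture is of the moment at which its call begins.
- ticket.job_done(): hands the job in, once; it reports no verdict.
The state is a dict: "time": time; "joint_positions": joint angles; "dq": joint speeds; "tau": joint torques, N m; "ee_pos": TCP position; "orientation": TCP orientation; "force": force on the tool from outside, world axes, zero at the start; "wrist_torque": the same for the moment, N m; "finger_gap": finger opening in m.
Only numpy, scipy, OpenCV 4.12 (cv2) and the standard library are available. Lean on these libraries where they do the work, as an engineer would, in place of code of your own. Each camera call takes 0.05 s, during which the arm holds its last target.

## Working session

There is one attempt and no reset: what is moved stays moved. The work goes in short steps, Python scripts to look and compute and a tool call to move; the robot and the scene stay as the last step left them, time stands still between calls to the robot, and variables do not carry over. Pictures are saved under pics/ and viewed, and the job is handed in when it is done.

Besides the shell and the picture viewer there is one more tool, called after "Request:" as name(argument=value, ...) on one line, values as JSON. jog_arm: Moves the arm, as the interface text tells. Its arguments: {"type":"object","properties":{"commands":{"type":"array","items":{"type":"object","properties":{"dx":{"type":"number"},"dy":{"type":"number"},"dz":{"type":"number"},"turn":{"type":"number"},"grip":{"type":"number"}}}},"force":{"type":"number"}},"required":["commands"]}

```bash
mkdir -p pics; ls; python3 - <<'E'
from cell import readout, vision
import cv2,numpy as np
print(readout.get_state())
for n in ["scene","top","wrist"]:
    c=vision.capture(n); cv2.imwrite(f"pics/{n}0.png",c["color"][:,:,::-1]); np.savez(f"{n}0.npz",**c)
    print(n,c["camera_matrix"].round(1).tolist(),c["extrinsics"].round(3).tolist())
E
```

```text
pics
{'time': 0.0, 'joint_positions': array([-1.48699686e+00,  3.42704808e-01,  1.52498274e+00,  1.08260946e-05,
        1.27538869e+00, -1.46003821e-01]), 'dq': array([-0.0003197 , -0.00170412,  0.00069602, -0.00038455,  0.00056291,
        0.00022305]), 'tau': array([ 6.48721107e-04, -4.31244063e+01, -2.44215757e+01,  7.18913111e-02,
        5.58936386e-02, -1.33045824e-04]), 'ee_pos': array([ 0.11957779, -0.51080227,  0.22606622]), 'orientation': array([-3.11940499e+00, -3.60005504e-01, -8.86848247e-05]), 'force': array([ 0.45975709, -0.5730049 , -0.2244992 ]), 'wrist_torque': array([-0.00342874, -0.00047079, -0.00705398]), 'finger_gap': 0.09172991693737295}
scene [[501.2, 0.0, 276.6], [0.0, 501.2, 202.9], [0.0, 0.0, 1.0]] [[-0.887, -0.257, 0.383, 0.04], [-0.462, 0.476, -0.749, 1.031], [0.01, -0.841, -0.541, 0.833], [0.0, 0.0, 0.0, 1.0]]
top [[412.9, 0.0, 286.7], [0.0, 412.9, 213.6], [0.0, 0.0, 1.0]] [[-0.004, -0.982, 0.191, 0.312], [-1.0, 0.001, -0.016, 0.043], [0.015, -0.191, -0.982, 1.265], [0.0, 0.0, 0.0, 1.0]]
wrist [[325.2, 0.0, 281.7], [0.0, 325.2, 211.2], [0.0, 0.0, 1.0]] [[0.228, -0.939, -0.257, 0.19], [-0.974, -0.22, -0.057, -0.496], [-0.003, 0.263, -0.965, 0.384], [0.0, 0.0, 0.0, 1.0]]
```

View pics/scene0.png

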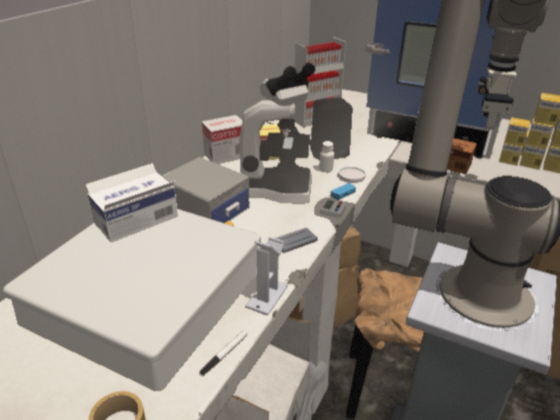

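View pics/top0.png

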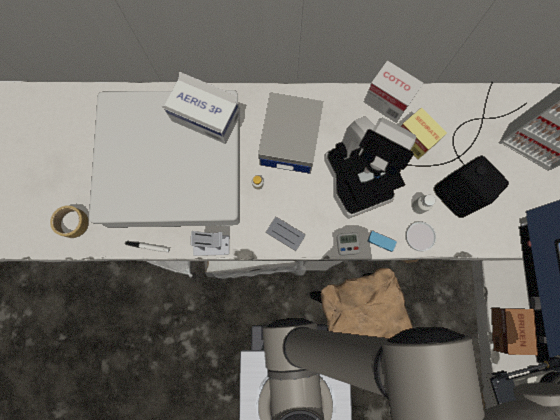

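View pics/wrist0.png

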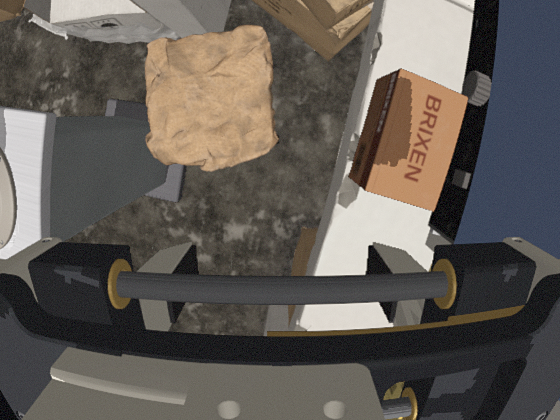

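```bash
cat > h.py <<'E'
import numpy as np,cv2
def pts(c):
    z=c["range_z"];K=c["camera_matrix"];T=c["extrinsics"]
    v,u=np.mgrid[:z.shape[0],:z.shape[1]]
    P=np.stack([(u-K[0,2])/K[0,0]*z,(v-K[1,2])/K[1,1]*z,z],-1)
    return P@T[:3,:3].T+T[:3,3]
def proj(c,p):
    K=c["camera_matrix"];T=c["extrinsics"];q=(np.asarray(p)-T[:3,3])@T[:3,:3]
    return q[:,:2]/q[:,2:]*[K[0,0],K[1,1]]+K[:2,2]
E
python3 - <<'E'
from h import *
c=dict(np.load("top0.npz"));s=dict(np.load("scene0.npz"))
P=pts(c)
for u,v in [(285,233),(268,235),(300,245),(210,240),(200,240),(225,250),(195,250),(228,235),(165,200),(310,200),(348,245),(300,225),(250,230)]:print(u,v,P[v,u].round(3))
# carrier mask : height 7-18mm near
m=(P[...,2]>.006)&(P[...,2]<.02);m[:,:255]=0;m[:,315:]=0;m[:205]=0;m[260:]=0
q=P[m];print(len(q),q.mean(0))
print(cv2.minAreaRect((q[:,:2]*1000).astype(np.float32)),np.percentile(q[:,2],[5,50,95]))
cv2.imwrite("pics/topc.png",cv2.resize(c["color"][190:275,180:380,::-1],None,fx=4,fy=4,interpolation=cv2.INTER_CUBIC))
cv2.imwrite("pics/scenec.png",cv2.resize(s["color"][215:325,200:350,::-1],None,fx=5,fy=5,interpolation=cv2.INTER_CUBIC))
E
```

```text
285 233 [0.495 0.028 0.015]
268 235 [0.491 0.08  0.   ]
300 245 [ 0.46  -0.018 -0.003]
210 240 [0.459 0.237 0.126]
200 240 [0.456 0.259 0.153]
225 250 [0.444 0.211 0.003]
195 250 [0.444 0.302 0.004]
228 235 [0.49  0.203 0.008]
165 200 [0.577 0.373 0.106]
310 200 [ 0.602 -0.051 -0.004]
348 245 [ 0.457 -0.164  0.016]
300 225 [ 0.523 -0.019 -0.005]
250 230 [ 0.506  0.136 -0.001]
660 [0.49410783 0.02748749 0.01130909]
((488.3446044921875, 7.567352294921875), (151.23199462890625, 69.22184753417969), 57.88274002075195) [0.00745853 0.01120986 0.01543798]
```

View pics/topc.png

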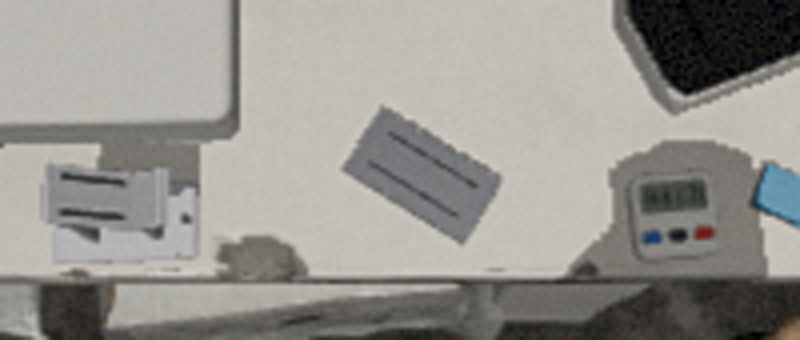

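View pics/scenec.png

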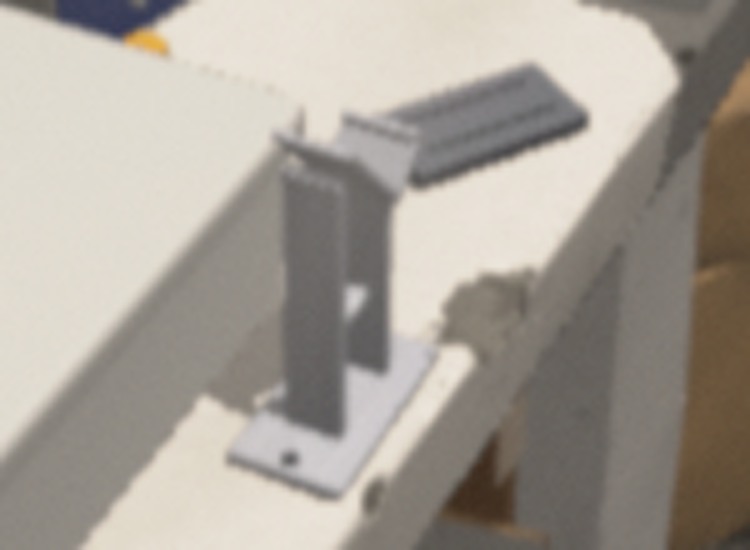

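```bash
cat > m.py <<'E'
from h import *
from scipy.optimize import least_squares
c=dict(np.load("top0.npz"));s=dict(np.load("scene0.npz"))
T=lambda a:(np.array(a,float)+.5)/4-.5+[180,190]
S=lambda a:(np.array(a,float)+.5)/5-.5+[200,215]
def onplane(c,uv,h):
    K=c["camera_matrix"];E=c["extrinsics"];d=np.c_[(uv-K[:2,2])/K[0,0],np.ones(len(uv))]@E[:3,:3].T
    return E[:3,3]+d*((h-E[2,3])/d[:,2])[:,None]
print("top carrier",onplane(c,T([[383,106],[343,170],[464,243],[501,180]]),.012).round(4))
print("scene carrier",onplane(s,S([[532,65],[587,118],[420,182]]),.012).round(4))
print("top foot",onplane(c,T([[55,262],[197,257],[195,185]]),.008).round(4))
print("scene foot",onplane(s,S([[228,458],[337,493],[438,347]]),.008).round(4))
def rz(a): return np.array([[np.cos(a),-np.sin(a)],[np.sin(a),np.cos(a)]])
E
python3 m.py
```

```text
top carrier [[ 0.5476  0.0576  0.012 ]
 [ 0.4978  0.0881  0.012 ]
 [ 0.4416 -0.0041  0.012 ]
 [ 0.4898 -0.0328  0.012 ]]
scene carrier [[ 0.4892 -0.0299  0.012 ]
 [ 0.4419  0.0011  0.012 ]
 [ 0.497   0.0945  0.012 ]]
top foot [[0.4283 0.306  0.008 ]
 [0.4318 0.1987 0.008 ]
 [0.4869 0.2015 0.008 ]]
scene foot [[0.4849 0.3142 0.008 ]
 [0.4301 0.3101 0.008 ]
 [0.4332 0.201  0.008 ]]
```

```bash
cat > ov.py <<'E'
from h import *
C50,S50=np.cos(np.radians(50)),np.sin(np.radians(50))
def standpts(X0):
    r=lambda x,y,z:[X0+x*C50-z*S50,-y if 0 else y,.120+x*S50+z*C50]
    L=[]
    L.append([[-.055,-.03,.008],[.055,-.03,.008],[.055,.03,.008],[-.055,.03,.008],[-.055,-.03,.008]])
    L.append([r(.0,-.02,0),r(.074,-.02,0),r(.074,.02,0),r(0,.02,0),r(0,-.02,0)])
    L.append([r(.0,-.02,0),r(0,-.02,.025),r(0,.02,.025),r(0,.02,0)])
    return [np.array(l) for l in L]
def draw(c,img,crop,k,p,yaw,X0,col):
    R=np.array([[np.cos(yaw),-np.sin(yaw),0],[np.sin(yaw),np.cos(yaw),0],[0,0,1]])
    for l in standpts(X0):
        q=proj(c,l@R.T+[p[0],p[1],0]); q=(q-crop+.5)*k-.5
        cv2.polylines(img,[np.round(q*16).astype(int)],False,col,1,cv2.LINE_AA,4)
E
cat > ov1.py <<'E'
from ov import *
from m import onplane
c=dict(np.load("top0.npz"));s=dict(np.load("scene0.npz"))
a=cv2.resize(c["color"][220:262,180:245,::-1],None,fx=8,fy=8,interpolation=cv2.INTER_CUBIC)
b=cv2.resize(s["color"][230:320,235:295,::-1],None,fx=6,fy=6,interpolation=cv2.INTER_CUBIC)
draw(c,a,[180,220],8,(.460,.2525),np.radians(91.8),-.0156,(0,0,255))
draw(s,b,[235,230],6,(.459,.2575),np.radians(91.8),-.0156,(0,0,255))
cv2.imwrite("pics/ova.png",a);cv2.imwrite("pics/ovb.png",b)
E
python3 ov1.py >/dev/null
```

```text
(no output)
```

View pics/ova.png

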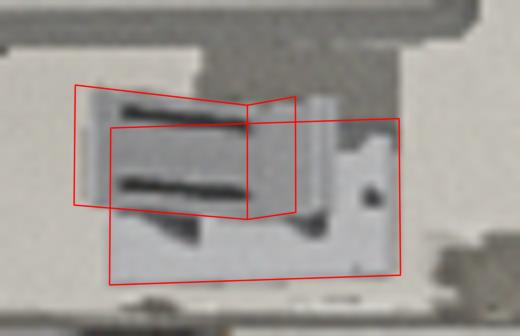

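View pics/ovb.png

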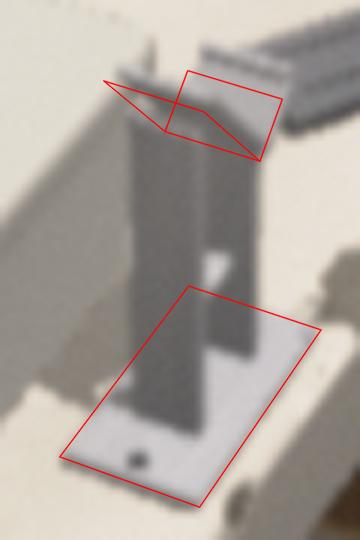

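```bash
sed -i 's/-.0156/-.0205/g' ov1.py; python3 ov1.py >/dev/null
```

```text
(no output)
```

View pics/ova.png

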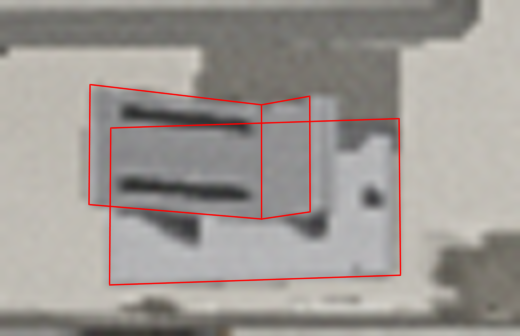

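View pics/ovb.png

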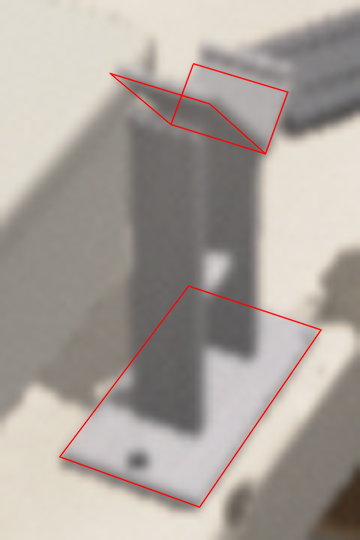

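Request:
jog_arm(commands=[{"dx":0.038,"dy":-0.0341},{"dx":0.038,"dy":-0.0341},{"dx":0.038,"dy":-0.0341},{"dx":0.038,"dy":-0.0341},{"dx":0.038,"dy":-0.0341},{"dx":0.038,"dy":-0.0341},{"dx":0.038,"dy":-0.0341},{"dx":0.038,"dy":-0.0341},{"dx":0.038,"dy":-0.0341},{"dx":0.038,"dy":-0.0341},{"dx":0.038,"dy":-0.0341},{"dx":0.038,"dy":-0.0341},{"turn":-0.158},{"turn":-0.158},{"turn":-0.158},{"turn":-0.158},{"turn":-0.158},{}])

```text
validation failed for argument at $.co...
```

```bash
cat > st.py <<'E'
from cell import readout
import numpy as np
from scipy.spatial.transform import Rotation as Ro
def st():
    s=readout.get_state();R=Ro.from_rotvec(s["orientation"]).as_matrix()
    print("t",round(s["time"],2),"p",s["ee_pos"].round(4),"head",np.degrees(np.arctan2(R[1,0],R[0,0])).round(2),"tz",R[:,2].round(3),"F",s["force"].round(1),"gap",round(s["finger_gap"],4),"q",s["joint_positions"].round(2))
    return s["ee_pos"],R
E
python3 - <<'E'
from st import *
from h import *
from cell import vision
st()
c=vision.capture("wrist");np.savez("wrist1.npz",**c);cv2.imwrite("pics/wrist1.png",c["color"][:,:,::-1])
E
```

```text
t 0.15 p [ 0.1196 -0.5109  0.2262] head 13.17 tz [-0.     0.001 -1.   ] F [ 0.2  0.7 -0.1] gap 0.0916 q [-1.49  0.34  1.52 -0.    1.28 -0.15]
```

View pics/wrist1.png

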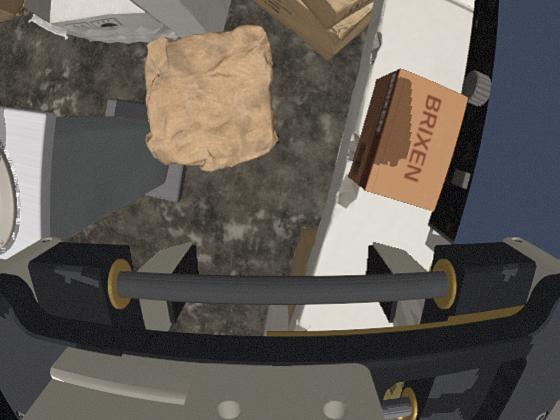

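Request:
jog_arm(commands=[{"dx":0.038,"dy":-0.0341},{"dx":0.038,"dy":-0.0341},{"dx":0.038,"dy":-0.0341},{"dx":0.038,"dy":-0.0341},{"dx":0.038,"dy":-0.0341},{"dx":0.038,"dy":-0.0341},{"dx":0.038,"dy":-0.0341},{"dx":0.038,"dy":-0.0341},{"dx":0.038,"dy":-0.0341},{"dx":0.038,"dy":-0.0341},{"dx":0.038,"dy":-0.0341},{"dx":0.038,"dy":-0.0341},{"turn":-0.158},{"turn":-0.158},{"turn":-0.158},{"turn":-0.158},{"turn":-0.158},{"dx":0}])

```text
validation failed for argument at $.co...
```

```bash
python3 - <<'E'
from st import *
from h import *
from cell import vision
st()
c=vision.capture("wrist");np.savez("wrist1.npz",**c);cv2.imwrite("pics/wrist1.png",c["color"][:,:,::-1])
E
```

```text
t 0.2 p [ 0.1196 -0.511   0.2263] head 13.17 tz [-0.     0.001 -1.   ] F [-0.2 -0.9  0.4] gap 0.0917 q [-1.49  0.34  1.52 -0.    1.28 -0.15]
```

View pics/wrist1.png

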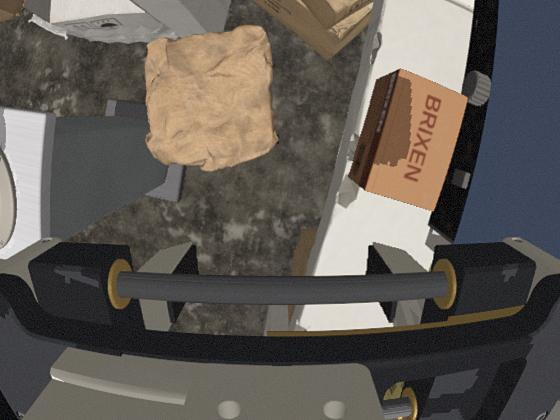

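Request:
jog_arm(commands=[{"dx":0.038,"dy":-0.0341,"dz":0,"turn":0,"grip":0.0918},{"dx":0.038,"dy":-0.0341,"dz":0,"turn":0,"grip":0.0918}])

```text
time: 0.5
ee_pos: [0.1784, -0.4265, 0.2264]
orientation: [-3.121, -0.358, -0.0]
force: [0.9, -0.8, -0.0]
finger_gap: 0.0921
```

Request:
jog_arm(commands=[{"dx":0.038,"dy":-0.0341,"dz":0,"turn":0,"grip":0.0918},{"dx":0.038,"dy":-0.0341,"dz":0,"turn":0,"grip":0.0918},{"dx":0.038,"dy":-0.0341,"dz":0,"turn":0,"grip":0.0918},{"dx":0.038,"dy":-0.0341,"dz":0,"turn":0,"grip":0.0918},{"dx":0.038,"dy":-0.0341,"dz":0,"turn":0,"grip":0.0918},{"dx":0.038,"dy":-0.0341,"dz":0,"turn":0,"grip":0.0918},{"dx":0.038,"dy":-0.0341,"dz":0,"turn":0,"grip":0.0918},{"dx":0.038,"dy":-0.0341,"dz":0,"turn":0,"grip":0.0918},{"dx":0.038,"dy":-0.0341,"dz":0,"turn":0,"grip":0.0918},{"dx":0.038,"dy":-0.0341,"dz":0,"turn":0,"grip":0.0918},{"dx":0,"dy":0,"dz":0,"turn":-0.158,"grip":0.0918},{"dx":0,"dy":0,"dz":0,"turn":-0.158,"grip":0.0918},{"dx":0,"dy":0,"dz":0,"turn":-0.158,"grip":0.0918},{"dx":0,"dy":0,"dz":0,"turn":-0.158,"grip":0.0918},{"dx":0,"dy":0,"dz":0,"turn":-0.158,"grip":0.0918},{"dx":0,"dy":0,"dz":0,"turn":0,"grip":0.0918}])

```text
time: 2.5
ee_pos: [0.4703, -0.0089, 0.2266]
orientation: [-2.743, -1.531, 0.0]
force: [-0.5, -0.2, 0.1]
finger_gap: 0.0921
```

```bash
python3 - <<'E'
from st import *
from h import *
from cell import vision
st()
c=vision.capture("wrist");np.savez("wrist1.npz",**c);cv2.imwrite("pics/wrist1.png",c["color"][:,:,::-1])
E
```

```text
t 2.5 p [ 0.4703 -0.0089  0.2266] head 58.35 tz [-0. -0. -1.] F [-0.5 -0.2  0.1] gap 0.0921 q [-0.18  0.24  1.67 -0.    1.23  0.37]
```

View pics/wrist1.png

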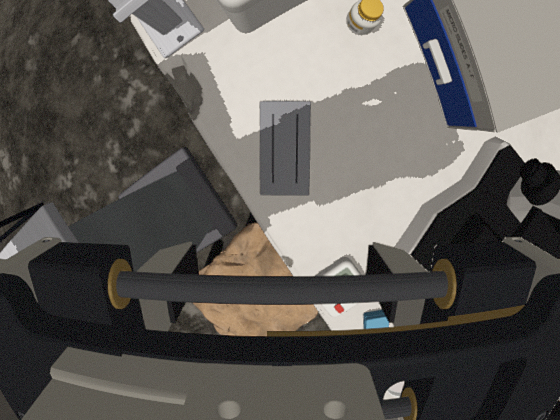

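```bash
cat >> h.py <<'E'
def fish(c,uv,h):
    K=c["camera_matrix"];E=c["extrinsics"];d=(np.asarray(uv,float)-K[:2,2])/K[0,0];r=np.linalg.norm(d,axis=1)
    k=np.where(r>1e-9,np.sin(r)/r,1);D=np.c_[d*k[:,None],np.cos(r)]@E[:3,:3].T
    return E[:3,3]+D*((h-E[2,3])/D[:,2])[:,None]
def fproj(c,p):
    K=c["camera_matrix"];T=c["extrinsics"];q=(np.asarray(p)-T[:3,3])@T[:3,:3]
    rho=np.linalg.norm(q[:,:2],axis=1);th=np.arctan2(rho,q[:,2]);return q[:,:2]/rho[:,None]*th[:,None]*K[0,0]+K[:2,2]
E
python3 - <<'E'
from h import *
c=dict(np.load("wrist1.npz"))
cv2.imwrite("pics/w1c.png",cv2.resize(c["color"][90:205,235:335,::-1],None,fx=5,fy=5,interpolation=cv2.INTER_CUBIC))
cv2.imwrite("pics/w1s.png",cv2.resize(c["color"][0:80,100:230,::-1],None,fx=6,fy=6,interpolation=cv2.INTER_CUBIC))
E
```

```text
(no output)
```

View pics/w1c.png

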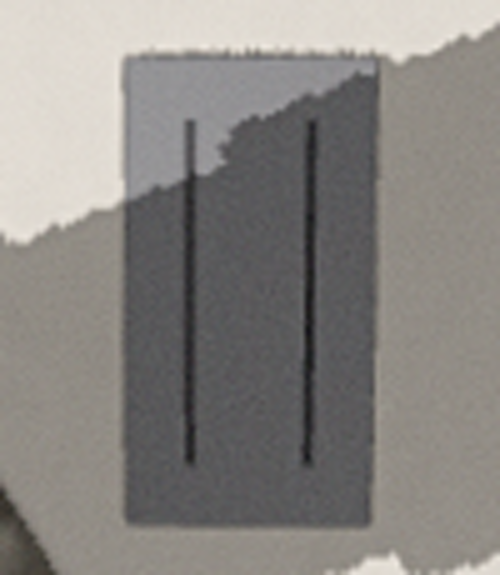

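View pics/w1s.png

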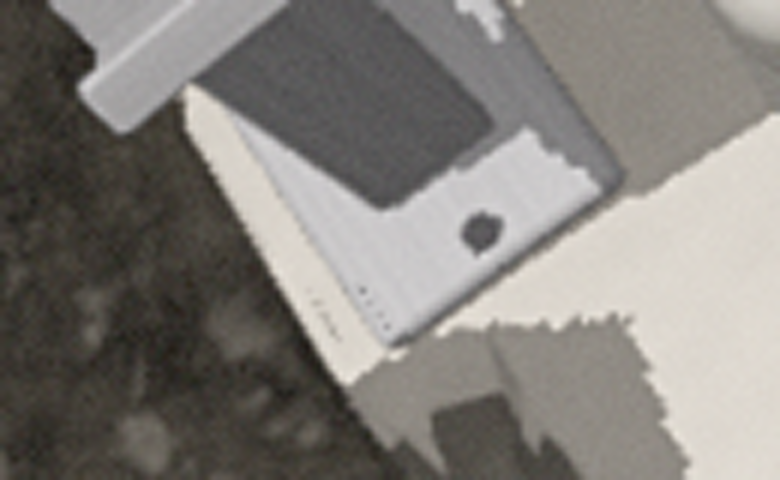

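```bash
python3 - <<'E'
from h import *
c=dict(np.load("wrist1.npz"))
f=lambda a,k,o:(np.array(a,float)+.5)/k-.5+o
q=fish(c,f([[124,55],[379,57],[371,526],[126,524]],5,[235,90]),.012)
print(q.round(4),q.mean(0).round(4))
d=lambda a,b:(np.linalg.norm(a-b).round(4),np.degrees(np.arctan2(*(a-b)[1::-1])).round(2))
print(d(q[0],q[3]),d(q[1],q[2]),d(q[0],q[1]))
p=np.array([.4703,-.0089,0]);h=np.radians(58.35);tx=np.array([np.cos(h),np.sin(h),0]);ty=np.array([np.sin(h),-np.cos(h),0])
for a in list(q)+[q.mean(0)]: print(((a-p)@tx).round(4),((a-p)@ty).round(4))
g=fish(c,f([[388,345],[620,183],[182,90]],6,[100,0]),.008);print("foot",g.round(4),d(g[1],g[0]))
E
```

```text
[[ 0.5024  0.0877  0.012 ]
 [ 0.5513  0.0572  0.012 ]
 [ 0.4936 -0.0353  0.012 ]
 [ 0.4448 -0.0047  0.012 ]] [0.498  0.0262 0.012 ]
(np.float64(0.1089), np.float64(58.06)) (np.float64(0.109), np.float64(58.04)) (np.float64(0.0576), np.float64(148.01))
0.0991 -0.0233
0.0988 0.0342
-0.0102 0.0336
-0.0098 -0.0239
0.0445 0.0052
foot [[0.4362 0.1988 0.008 ]
 [0.4922 0.1988 0.008 ]
 [0.4276 0.2792 0.008 ]] (np.float64(0.056), np.float64(0.05))
```

Request:
jog_arm(commands=[{"dx":0,"dy":0.004,"dz":0.03,"turn":0.005,"grip":0.0918},{"dx":0,"dy":0,"dz":0.04,"turn":0,"grip":0.0918},{"dx":0,"dy":0,"dz":0.04,"turn":0,"grip":0.0918},{"dx":0,"dy":0,"dz":0.04,"turn":0,"grip":0.0918},{"dx":0,"dy":0,"dz":0.03,"turn":0,"grip":0.0918},{"dx":0,"dy":0,"dz":0.02,"turn":0,"grip":0.0918},{"dx":0,"dy":0,"dz":0.01,"turn":0,"grip":0.0918},{"dx":0,"dy":0,"dz":0.006,"turn":0,"grip":0.0918},{"dx":0,"dy":0,"dz":0.006,"turn":0,"grip":0.0918},{"dx":0,"dy":0,"dz":0,"turn":0,"grip":0.0918}])

```text
time: 3.8
ee_pos: [0.4739, -0.011, 0.0048]
orientation: [2.746, 1.526, 0.0]
force: [-0.1, -0.3, 1.3]
finger_gap: 0.0917
```

Request:
jog_arm(commands=[{"dx":0,"dy":0,"dz":0.001,"turn":0,"grip":0.07},{"dx":0,"dy":0,"dz":0,"turn":0,"grip":0.065},{"dx":0,"dy":0,"dz":0,"turn":0,"grip":0.062},{"dx":0,"dy":0,"dz":0,"turn":0,"grip":0.05},{"dx":0,"dy":0,"dz":0,"turn":0,"grip":0.05},{"dx":0,"dy":0,"dz":0,"turn":0,"grip":0.05},{"dx":0,"dy":0,"dz":0,"turn":0,"grip":0.05}], force=4)

```text
time: 4.68
ee_pos: [0.4738, -0.011, 0.0038]
orientation: [2.746, 1.526, 0.0]
force: [-0.8, 1.0, 2.2]
finger_gap: 0.058
```

```bash
cat > cap.py <<'E'
import sys
from st import *
from h import *
from cell import vision
st()
t=sys.argv[1]
ims=[]
for n in sys.argv[2:]:
    c=vision.capture(n);np.savez(f"{n}_{t}.npz",**c);ims.append(c["color"][:,:,::-1])
for n,i in zip(sys.argv[2:],ims): cv2.imwrite(f"pics/{n}_{t}.png",i)
E
python3 cap.py g1 wrist
```

```text
t 4.67 p [ 0.4738 -0.011   0.0038] head 58.14 tz [ 0. -0. -1.] F [-0.8  1.   2.2] gap 0.058 q [-0.19  0.57  1.91 -0.    0.66  0.37]
```

View pics/wrist_g1.png

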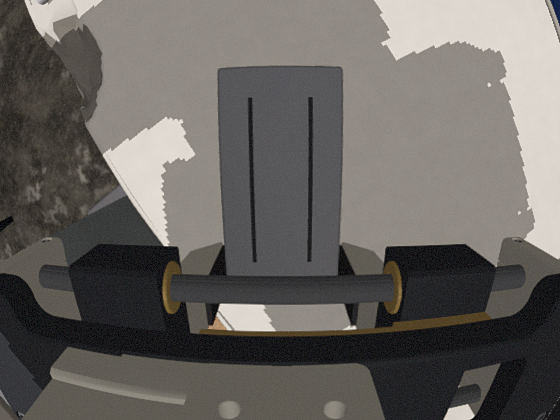

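Request:
jog_arm(commands=[{"dx":0,"dy":0,"dz":-0.005,"turn":0,"grip":0.05},{"dx":0,"dy":0,"dz":-0.01,"turn":0,"grip":0.05},{"dx":0,"dy":0,"dz":-0.01,"turn":0,"grip":0.05},{"dx":0,"dy":0,"dz":-0.01,"turn":0,"grip":0.05},{"dx":0,"dy":0,"dz":-0.01,"turn":0,"grip":0.05},{"dx":0,"dy":0,"dz":-0.01,"turn":0,"grip":0.05},{"dx":0,"dy":0,"dz":0,"turn":0,"grip":0.05}])

```text
time: 5.6
ee_pos: [0.4744, -0.0111, 0.0596]
orientation: [2.745, 1.526, 0.002]
force: [0.5, -0.7, -0.6]
finger_gap: 0.0581
```

```bash
python3 cap.py g2 wrist
```

```text
t 5.6 p [ 0.4744 -0.0111  0.0596] head 58.14 tz [ 0.002 -0.    -1.   ] F [ 0.5 -0.7 -0.6] gap 0.0581 q [-0.19  0.47  1.87 -0.    0.8   0.37]
```

View pics/wrist_g2.png

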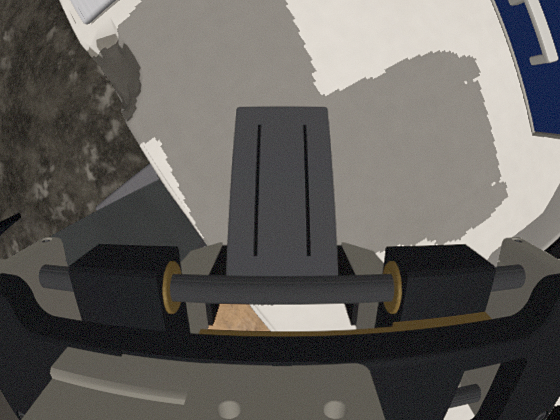

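Request:
jog_arm(commands=[{"dx":0,"dy":0,"dz":-0.01,"turn":0,"grip":0.05},{"dx":0,"dy":0,"dz":-0.015,"turn":0,"grip":0.05},{"dx":0,"dy":0,"dz":-0.02,"turn":0,"grip":0.05},{"dx":0,"dy":0,"dz":-0.02,"turn":0,"grip":0.05},{"dx":0,"dy":0,"dz":-0.02,"turn":0,"grip":0.05},{"dx":0,"dy":0,"dz":-0.025,"turn":0,"grip":0.05},{"dx":0,"dy":0,"dz":-0.025,"turn":0,"grip":0.05},{"dx":0,"dy":0,"dz":-0.025,"turn":0,"grip":0.05},{"dx":0,"dy":0,"dz":-0.025,"turn":0,"grip":0.05},{"dx":0,"dy":0,"dz":-0.025,"turn":0,"grip":0.05},{"dx":0,"dy":0,"dz":0,"turn":0,"grip":0.05},{"dx":0,"dy":0,"dz":0,"turn":0,"grip":0.05}])

```text
time: 7.15
ee_pos: [0.4732, -0.0109, 0.2677]
orientation: [-2.745, -1.526, 0.002]
force: [-0.2, 0.4, -0.1]
finger_gap: 0.058
```

```bash
python3 cap.py g3 wrist scene
```

```text
t 7.15 p [ 0.4732 -0.0109  0.2677] head 58.14 tz [-0.002  0.    -1.   ] F [-0.2  0.4 -0.1] gap 0.058 q [-0.19  0.22  1.58 -0.    1.34  0.37]
```

View pics/wrist_g3.png

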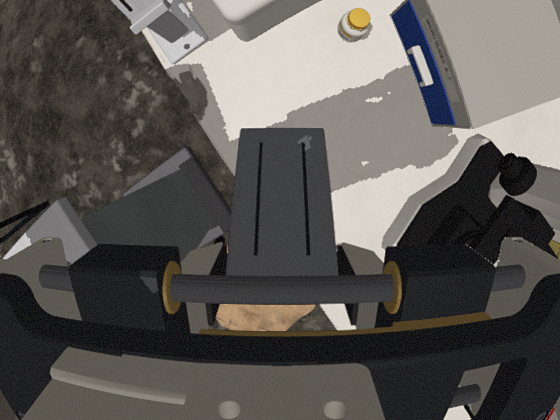

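View pics/scene_g3.png

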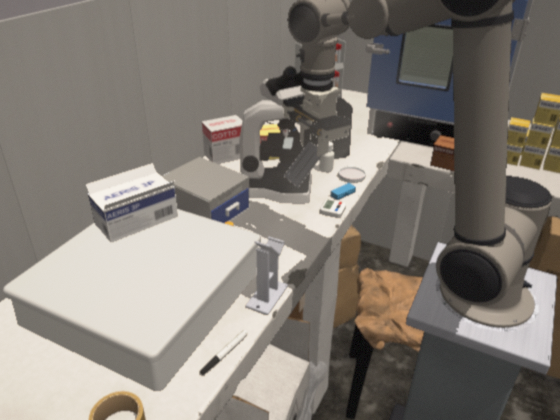

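Request:
jog_arm(commands=[{"dx":0,"dy":0,"dz":0,"turn":0,"grip":0.05},{"dx":0,"dy":0,"dz":0,"turn":0,"grip":0.05},{"dx":0,"dy":0,"dz":-0.01,"turn":0,"grip":0.05},{"dx":0,"dy":0,"dz":0,"turn":0,"grip":0.05}], force=3)

```text
time: 7.75
ee_pos: [0.4744, -0.0111, 0.2798]
orientation: [2.744, 1.526, 0.003]
force: [0.7, -0.2, -1.1]
finger_gap: 0.0576
```

```bash
python3 cap.py g4 wrist; cat > tilt.py <<'E'
import sys
from st import *
from h import *
p,R=st()
c=dict(np.load(f"wrist_{sys.argv[1]}.npz"))
u0,u1,v0,v1=map(int,sys.argv[2:6])
z=c["range_z"];K=c["camera_matrix"];E=c["extrinsics"]
v,u=np.mgrid[v0:v1,u0:u1];d=np.stack([u-K[0,2],v-K[1,2]],-1)/K[0,0];r=np.linalg.norm(d,axis=-1)
zz=z[v0:v1,u0:u1];ok=zz>0
P=(np.concatenate([d*(np.tan(r)/r)[...,None],np.ones(r.shape+(1,))],-1)*zz[...,None])[ok]@E[:3,:3].T+E[:3,3]
Q=(P-p)@R   # tool frame
A=np.c_[Q[:,:2],np.ones(len(Q))]
s=np.ones(len(Q),bool)
for _ in range(4):
    m=np.median(Q[s],0);_,_,V=np.linalg.svd(Q[s]-Q[s].mean(0),full_matrices=False);n=V[2]
    s=abs((Q-Q[s].mean(0))@n)<.006
if n[2]>0:n=-n
print("n tool",n.round(3),"tilt below horiz deg",np.degrees(np.arccos(-n[2])).round(1),"off",(Q[s].mean(0)).round(4),s.mean().round(2),"plane x at tool z=0,y=0:",((Q[s].mean(0)@n)/n[0]).round(4))
E
python3 tilt.py g3 250 315 140 250;python3 tilt.py g4 250 315 160 250
```

```text
t 7.75 p [ 0.4744 -0.0111  0.2798] head 58.15 tz [ 0.002 -0.    -1.   ] F [ 0.7 -0.2 -1.1] gap 0.0576 q [-0.18  0.21  1.56 -0.    1.37  0.37]
t 7.8 p [ 0.4741 -0.011   0.2793] head 58.14 tz [ 0.001 -0.    -1.   ] F [-0.2 -0.7 -1.5] gap 0.0575 q [-0.19  0.21  1.56 -0.    1.37  0.37]
n tool [ 0.729  0.003 -0.684] tilt below horiz deg 46.8 off [0.0317 0.0011 0.0387] 1.0 plane x at tool z=0,y=0: -0.0046
t 7.8 p [ 0.4741 -0.011   0.2793] head 58.14 tz [ 0.001 -0.    -1.   ] F [-0.2 -0.7 -1.5] gap 0.0575 q [-0.19  0.21  1.56 -0.    1.37  0.37]
n tool [ 1.     0.004 -0.018] tilt below horiz deg 89.0 off [0.0161 0.0025 0.0778] 0.47 plane x at tool z=0,y=0: 0.0147
```

View pics/wrist_g4.png

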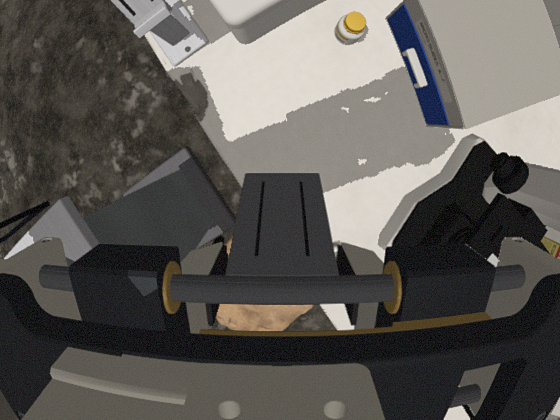

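```bash
python3 tilt.py g4 255 310 180 250
```

```text
t 7.8 p [ 0.4741 -0.011   0.2793] head 58.14 tz [ 0.001 -0.    -1.   ] F [-0.2 -0.7 -1.5] gap 0.0575 q [-0.19  0.21  1.56 -0.    1.37  0.37]
n tool [ 0.942  0.001 -0.335] tilt below horiz deg 70.4 off [0.0165 0.0023 0.0392] 1.0 plane x at tool z=0,y=0: 0.0025
```

```bash
cat > edge.py <<'E'
import sys
from st import *
from h import *
# usage: tag u v tiltdeg planex : lower edge point in tool frame
p,R=st();c=dict(np.load(f"wrist_{sys.argv[1]}.npz"));u,v,nx,nz,px=map(float,sys.argv[2:7])
E=c["extrinsics"];a=fish(c,[[u,v]],0)[0]
o=R.T@(E[:3,3]-p);d=R.T@(a-E[:3,3]);n=np.array([nx,0,nz]);t=((px*nx)-o@n)/(d@n);q=o+t*d
print("edge tool",q.round(4)); up=np.array([nz,0,-nx]) # direction up the plate
if up[2]>0: up=-up
print("top end (back face)",(q+.11*up).round(4),"centre",(q+.055*up-n/np.linalg.norm(n)*.006).round(4))
E
python3 edge.py g4 284 174 .942 -.335 .0025
```

```text
t 7.8 p [ 0.4741 -0.011   0.2793] head 58.14 tz [ 0.001 -0.    -1.   ] F [-0.2 -0.7 -1.5] gap 0.0575 q [-0.19  0.21  1.56 -0.    1.37  0.37]
edge tool [0.0337 0.0039 0.0878]
top end (back face) [-0.0031  0.0039 -0.0158] centre [0.0096 0.0039 0.038 ]
```

Request:
jog_arm(commands=[{"dx":0,"dy":0,"dz":0,"turn":-0.098,"grip":0.05},{"dx":0,"dy":0,"dz":0,"turn":-0.098,"grip":0.05},{"dx":0,"dy":0,"dz":0,"turn":-0.098,"grip":0.05},{"dx":0,"dy":0,"dz":0,"turn":-0.098,"grip":0.05},{"dx":0,"dy":0,"dz":0,"turn":-0.098,"grip":0.05},{"dx":0,"dy":0,"dz":0,"turn":-0.098,"grip":0.05},{"dx":0.01,"dy":-0.001,"dz":0,"turn":0,"grip":0.05},{"dx":0.02,"dy":-0.001,"dz":0,"turn":0,"grip":0.05},{"dx":0.025,"dy":-0.001,"dz":0,"turn":0,"grip":0.05},{"dx":0.025,"dy":-0.001,"dz":0,"turn":0,"grip":0.05},{"dx":0.025,"dy":-0.001,"dz":0,"turn":0,"grip":0.05},{"dx":0.025,"dy":0,"dz":0,"turn":0,"grip":0.05},{"dx":0.025,"dy":0,"dz":0,"turn":0,"grip":0.05},{"dx":0.02,"dy":0,"dz":0,"turn":0,"grip":0.05},{"dx":0.01,"dy":0,"dz":0,"turn":0,"grip":0.05},{"dx":0,"dy":0,"dz":0,"turn":0,"grip":0.05},{"dx":0,"dy":0,"dz":0,"turn":0,"grip":0.05}])

```text
time: 9.93
ee_pos: [0.4629, 0.1733, 0.2786]
orientation: [2.186, 2.256, -0.001]
force: [-0.2, -0.4, -0.3]
finger_gap: 0.0579
```

```bash
python3 cap.py h1 wrist scene top
```

```text
t 9.93 p [0.4629 0.1733 0.2786] head 91.79 tz [-0. -0. -1.] F [-0.2 -0.4 -0.3] gap 0.0579 q [ 0.2   0.25  1.51 -0.    1.38  0.17]
```

View pics/wrist_h1.png

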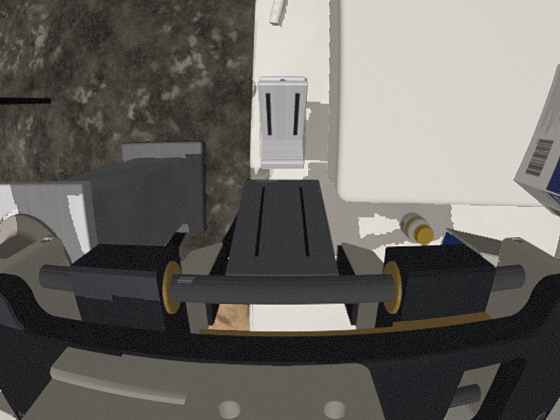

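View pics/scene_h1.png

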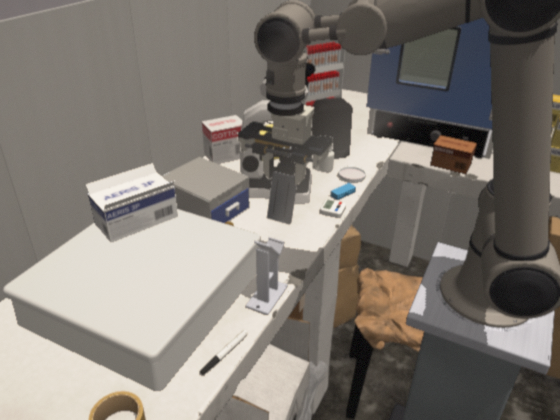

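View pics/top_h1.png

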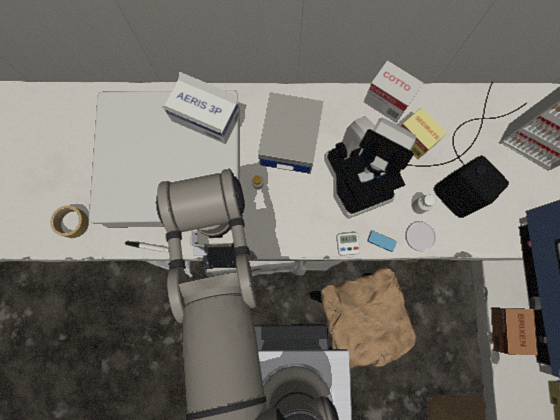

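```bash
python3 - <<'E'
from h import *
c=dict(np.load("wrist_h1.npz"))
cv2.imwrite("pics/wh1.png",cv2.resize(c["color"][65:190,225:350,::-1],None,fx=6,fy=6,interpolation=cv2.INTER_CUBIC)[:750,:750][:600*750//750])
s=dict(np.load("scene_h1.npz"))
cv2.imwrite("pics/sh1.png",cv2.resize(s["color"][130:320,220:330,::-1],None,fx=3,fy=3,interpolation=cv2.INTER_CUBIC))
E
python3 tilt.py h1 255 310 190 260
```

```text
t 10.07 p [0.463  0.1732 0.2787] head 91.77 tz [-0. -0. -1.] F [ 0.3 -0.3 -0.4] gap 0.0581 q [ 0.2   0.25  1.51 -0.    1.38  0.17]
n tool [ 0.96  -0.    -0.281] tilt below horiz deg 73.7 off [0.0108 0.0019 0.0335] 1.0 plane x at tool z=0,y=0: 0.001
```

View pics/wh1.png

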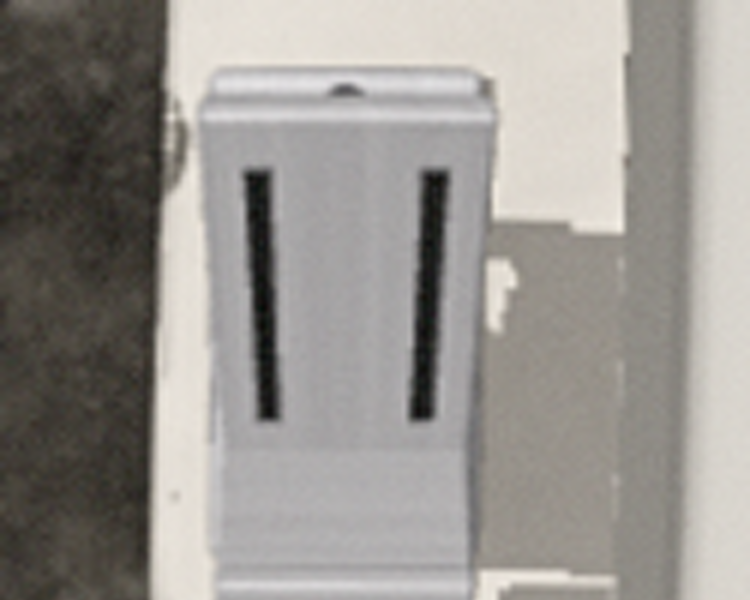

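View pics/sh1.png

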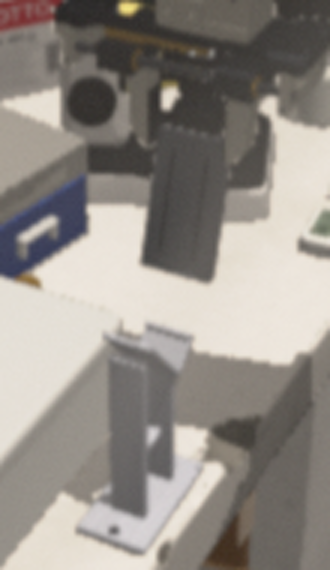

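```bash
python3 - <<'E'
from h import *
c=dict(np.load("wrist_h1.npz"))
f=lambda a,k,o:(np.array(a,float)+.5)/k-.5+o
F=lambda a:f(a,6,[225,65])
p=np.array([.463,.1732,0]);h=np.radians(91.78);tx=np.array([np.cos(h),np.sin(h),0]);ty=np.array([np.sin(h),-np.cos(h),0])
for n,a,z in [("crease",[[217,450],[472,450]],.12),("top",[[202,122],[494,124]],.1767)]:
    q=fish(c,F(a),z);print(n,q.round(4),np.linalg.norm(q[0]-q[1]).round(4),[((x-p)@tx).round(4) for x in q],[((x-p)@ty).round(4) for x in q])
# carrier lower edge
E
python3 edge.py h1 284 181 .96 -.281 .001
python3 - <<'E'
import sys;sys.path.insert(0,'.')
import numpy as np
from h import *
s=dict(np.load("scene_h1.npz"))
# carrier lower corners in scene crop x3 offset 220,130
uv=(np.array([[143,265],[212,281]])+.5)/3-.5+[220,130]
K=s["camera_matrix"];E=s["extrinsics"]
d=np.c_[(uv-K[:2,2])/K[0,0],np.ones(2)]@E[:3,:3].T
for z in (.185,.190,.195):print(z,(E[:3,3]+d*((z-E[2,3])/d[:,2])[:,None]).round(4))
E
```

```text
crease [[0.4428 0.2284 0.12  ]
 [0.4839 0.2296 0.12  ]] 0.0411 [np.float64(0.0558), np.float64(0.0558)] [np.float64(-0.0185), np.float64(0.0226)]
top [[0.4432 0.2749 0.1767]
 [0.4814 0.2758 0.1767]] 0.0383 [np.float64(0.1022), np.float64(0.102)] [np.float64(-0.0167), np.float64(0.0216)]
t 10.07 p [0.463  0.1732 0.2787] head 91.77 tz [-0. -0. -1.] F [ 0.3 -0.3 -0.4] gap 0.0581 q [ 0.2   0.25  1.51 -0.    1.38  0.17]
edge tool [0.027  0.0035 0.0889]
top end (back face) [-0.0039  0.0035 -0.0167] centre [0.0058 0.0035 0.0378]
0.185 [[0.4879 0.2014 0.185 ]
 [0.4324 0.1955 0.185 ]]
0.19 [[0.4845 0.2078 0.19  ]
 [0.4293 0.2019 0.19  ]]
0.195 [[0.481  0.2142 0.195 ]
 [0.4263 0.2084 0.195 ]]
```

Request:
jog_arm(commands=[{"dx":0.015,"dy":-0.001,"dz":0,"turn":0,"grip":0.05},{"dx":0.016,"dy":0,"dz":0,"turn":0,"grip":0.05},{"dx":0,"dy":0,"dz":0.01,"turn":0,"grip":0.05},{"dx":0,"dy":0,"dz":0.012,"turn":0,"grip":0.05},{"dx":0,"dy":0,"dz":0.01,"turn":0,"grip":0.05},{"dx":0,"dy":0,"dz":0.008,"turn":0,"grip":0.05},{"dx":0,"dy":0,"dz":0.005,"turn":0,"grip":0.05},{"dx":0,"dy":0,"dz":0,"turn":0,"grip":0.05}])

```text
time: 11.08
ee_pos: [0.4609, 0.2046, 0.2334]
orientation: [-2.186, -2.256, 0.001]
force: [0.1, -0.2, -1.1]
finger_gap: 0.0578
```

```bash
python3 cap.py h2 wrist scene; python3 - <<'E'
from h import *
s=dict(np.load("scene_h2.npz"))
cv2.imwrite("pics/sh2.png",cv2.resize(s["color"][170:320,220:330,::-1],None,fx=4,fy=4,interpolation=cv2.INTER_CUBIC))
E
```

```text
t 11.07 p [0.4609 0.2046 0.2334] head 91.82 tz [-0. -0. -1.] F [ 0.1 -0.2 -1.1] gap 0.0578 q [ 0.27  0.3   1.57 -0.    1.28  0.23]
```

View pics/sh2.png

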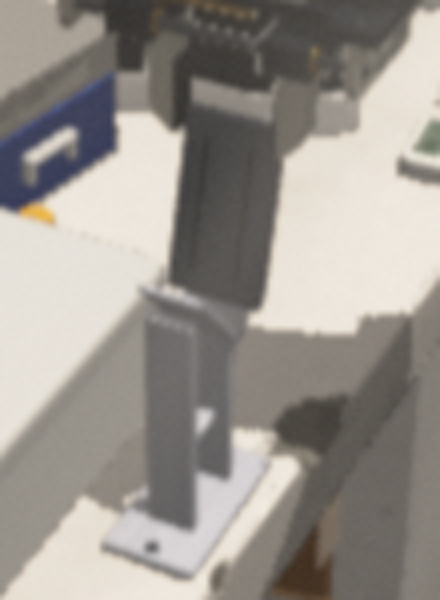

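View pics/wrist_h2.png

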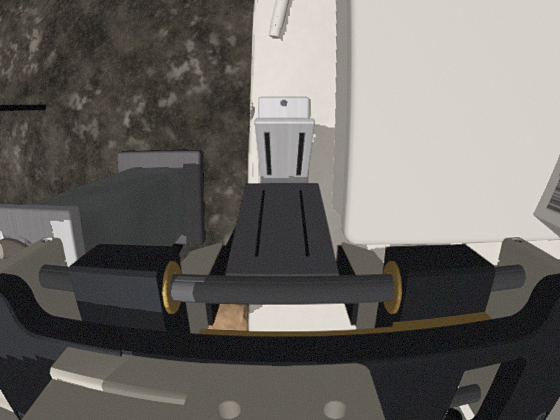

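Request:
jog_arm(commands=[{"dx":0,"dy":0,"dz":0.004,"turn":0,"grip":0.05},{"dx":0,"dy":0,"dz":0.004,"turn":0,"grip":0.05},{"dx":0,"dy":0,"dz":0.003,"turn":0,"grip":0.05},{"dx":0,"dy":0,"dz":0.003,"turn":0,"grip":0.05},{"dx":0,"dy":0,"dz":0,"turn":0,"grip":0.05}])

```text
time: 11.8
ee_pos: [0.461, 0.2047, 0.2196]
orientation: [2.186, 2.257, -0.0]
force: [0.7, -0.0, 0.2]
finger_gap: 0.0577
```

```bash
python3 cap.py h3 wrist scene; python3 - <<'E'
from h import *
s=dict(np.load("scene_h3.npz"))
cv2.imwrite("pics/sh3.png",cv2.resize(s["color"][170:320,220:330,::-1],None,fx=4,fy=4,interpolation=cv2.INTER_CUBIC))
E
python3 tilt.py h3 255 310 195 260
```

```text
t 11.8 p [0.461  0.2047 0.2196] head 91.83 tz [ 0. -0. -1.] F [ 0.7 -0.   0.2] gap 0.0577 q [ 0.27  0.31  1.59 -0.    1.24  0.23]
t 11.9 p [0.4609 0.2047 0.2196] head 91.83 tz [-0. -0. -1.] F [ 0.6  0.1 -0. ] gap 0.0581 q [ 0.27  0.31  1.59 -0.    1.24  0.23]
n tool [ 0.953  0.001 -0.303] tilt below horiz deg 72.4 off [0.0101 0.002  0.0291] 1.0 plane x at tool z=0,y=0: 0.0008
```

View pics/sh3.png

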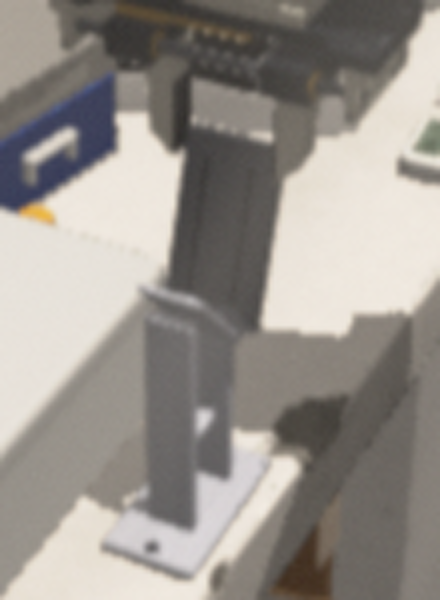

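View pics/wrist_h3.png

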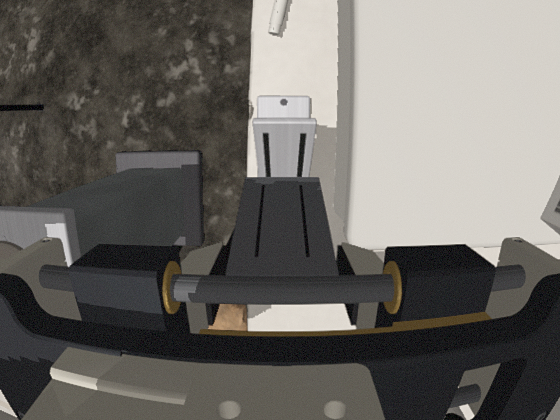

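Request:
jog_arm(commands=[{"dx":0.004,"dy":0,"dz":0.002,"turn":0,"grip":0.05},{"dx":0.004,"dy":0,"dz":0.001,"turn":0,"grip":0.05},{"dx":0.005,"dy":0,"dz":0,"turn":0,"grip":0.05},{"dx":0.005,"dy":0,"dz":0,"turn":0,"grip":0.05},{"dx":0.005,"dy":0,"dz":0,"turn":0,"grip":0.05},{"dx":0.004,"dy":0,"dz":0,"turn":0,"grip":0.05},{"dx":0,"dy":0,"dz":0,"turn":0,"grip":0.05}])

```text
time: 12.78
ee_pos: [0.46, 0.2321, 0.2166]
orientation: [-2.185, -2.257, -0.0]
force: [0.0, -0.4, 2.2]
finger_gap: 0.0581
```

```bash
python3 cap.py h4 wrist scene; python3 - <<'E'
from h import *
s=dict(np.load("scene_h4.npz"))
cv2.imwrite("pics/sh4.png",cv2.resize(s["color"][170:320,220:330,::-1],None,fx=4,fy=4,interpolation=cv2.INTER_CUBIC))
E
python3 tilt.py h4 255 310 215 260
```

```text
t 12.78 p [0.46   0.2321 0.2166] head 91.86 tz [-0.  0. -1.] F [ 0.  -0.4  2.2] gap 0.0581 q [0.32 0.33 1.57 0.   1.24 0.29]
t 12.88 p [0.46   0.2318 0.2165] head 91.84 tz [-0.  0. -1.] F [-0.2  0.6  1.3] gap 0.0581 q [0.32 0.33 1.57 0.   1.24 0.29]
n tool [ 0.999  0.003 -0.048] tilt below horiz deg 87.2 off [-0.0006  0.0021  0.0417] 1.0 plane x at tool z=0,y=0: -0.0026
```

View pics/sh4.png

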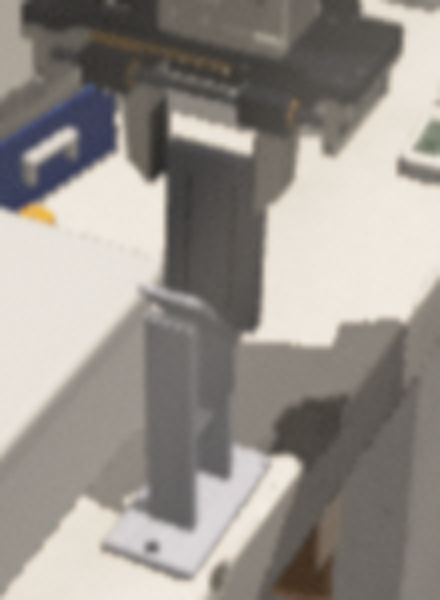

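View pics/wrist_h4.png

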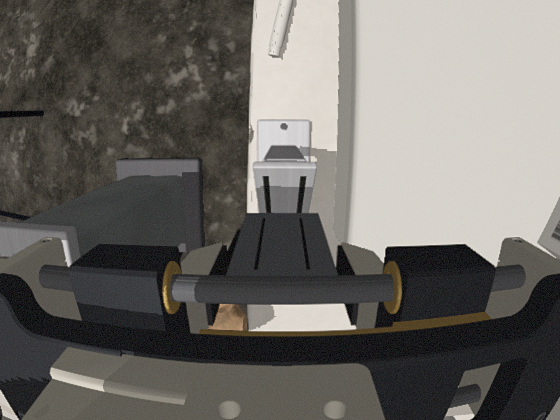

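Request:
jog_arm(commands=[{"dx":0.0045,"dy":0,"dz":0.0003,"turn":0,"grip":0.05},{"dx":0.0045,"dy":0,"dz":0.0003,"turn":0,"grip":0.05},{"dx":0.0045,"dy":0,"dz":0.0004,"turn":0,"grip":0.05},{"dx":0.0045,"dy":0,"dz":0.001,"turn":0,"grip":0.05},{"dx":0.0045,"dy":0,"dz":0.001,"turn":0,"grip":0.05},{"dx":0.004,"dy":0,"dz":0.001,"turn":0,"grip":0.05},{"dx":0.004,"dy":0,"dz":0.0015,"turn":0,"grip":0.05},{"dx":0.004,"dy":0,"dz":0.0017,"turn":0,"grip":0.05},{"dx":0.004,"dy":0,"dz":0.0018,"turn":0,"grip":0.05},{"dx":0,"dy":0,"dz":0,"turn":0,"grip":0.05}])

```text
time: 14.12
ee_pos: [0.4588, 0.2705, 0.2076]
orientation: [-2.185, -2.257, -0.0]
force: [0.1, -1.1, 0.6]
finger_gap: 0.0579
```

```bash
python3 cap.py h5 wrist scene; python3 - <<'E'
from h import *
s=dict(np.load("scene_h5.npz"))
cv2.imwrite("pics/sh5.png",cv2.resize(s["color"][170:320,220:330,::-1],None,fx=4,fy=4,interpolation=cv2.INTER_CUBIC))
E
```

```text
t 14.12 p [0.4588 0.2705 0.2076] head 91.86 tz [ 0.  0. -1.] F [ 0.1 -1.1  0.6] gap 0.0579 q [0.39 0.37 1.53 0.   1.24 0.36]
```

View pics/sh5.png

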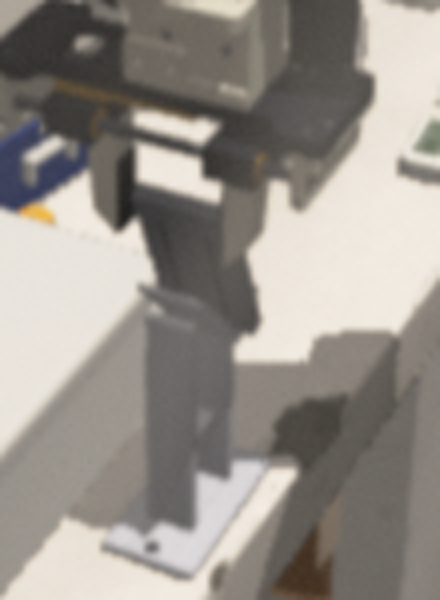

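View pics/wrist_h5.png

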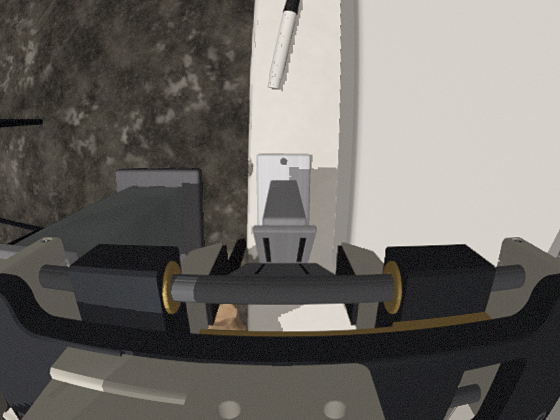

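Request:
jog_arm(commands=[{"dx":0.0035,"dy":0,"dz":0.0021,"turn":0,"grip":0.05},{"dx":0.0035,"dy":0,"dz":0.0022,"turn":0,"grip":0.05},{"dx":0.0035,"dy":0,"dz":0.0023,"turn":0,"grip":0.05},{"dx":0.0035,"dy":0,"dz":0.0025,"turn":0,"grip":0.05},{"dx":0.0035,"dy":0,"dz":0.0025,"turn":0,"grip":0.05},{"dx":0.002,"dy":0,"dz":0.0015,"turn":0,"grip":0.05},{"dx":0,"dy":0,"dz":0,"turn":0,"grip":0.05}])

```text
time: 15.1
ee_pos: [0.4581, 0.2897, 0.1943]
orientation: [-2.185, -2.257, 0.001]
force: [-0.3, 0.8, 0.4]
finger_gap: 0.0579
```

```bash
python3 cap.py h6 wrist scene top; python3 - <<'E'
from h import *
s=dict(np.load("scene_h6.npz"))
cv2.imwrite("pics/sh6.png",cv2.resize(s["color"][170:320,220:330,::-1],None,fx=4,fy=4,interpolation=cv2.INTER_CUBIC))
E
```

```text
t 15.1 p [0.4581 0.2897 0.1943] head 91.85 tz [-0. -0. -1.] F [-0.3  0.8  0.4] gap 0.0579 q [ 0.42  0.4   1.53 -0.    1.21  0.39]
```

View pics/sh6.png

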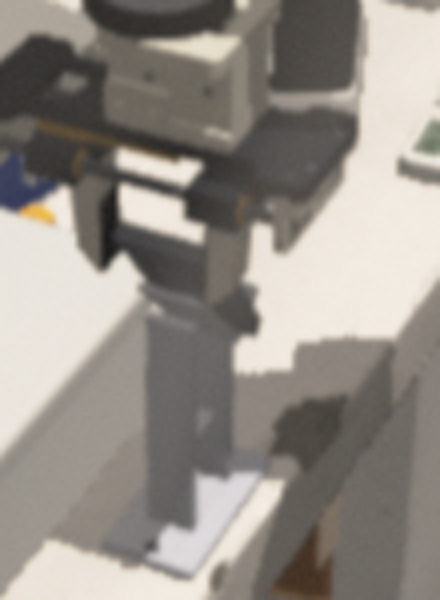

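View pics/wrist_h6.png

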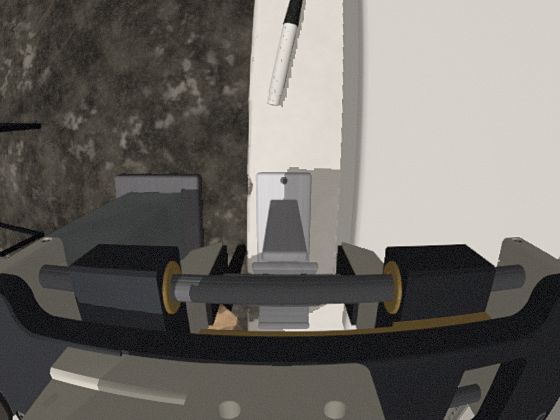

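Request:
jog_arm(commands=[{"dx":0.002,"dy":0,"dz":0.0018,"turn":0,"grip":0.05},{"dx":0.001,"dy":0,"dz":0.001,"turn":0,"grip":0.05},{"dx":0,"dy":0,"dz":0,"turn":0,"grip":0.05}])

```text
time: 15.62
ee_pos: [0.4581, 0.2928, 0.1917]
orientation: [2.185, 2.257, -0.0]
force: [-0.3, 0.8, 0.6]
finger_gap: 0.0575
```

```bash
python3 cap.py h7 scene; python3 - <<'E'
from h import *
s=dict(np.load("scene_h7.npz"))
cv2.imwrite("pics/sh7.png",cv2.resize(s["color"][200:280,230:300,::-1],None,fx=7,fy=7,interpolation=cv2.INTER_CUBIC))
E
```

```text
t 15.62 p [0.4581 0.2928 0.1917] head 91.84 tz [-0. -0. -1.] F [-0.3  0.8  0.6] gap 0.0575 q [ 0.43  0.41  1.53 -0.    1.21  0.4 ]
```

View pics/sh7.png

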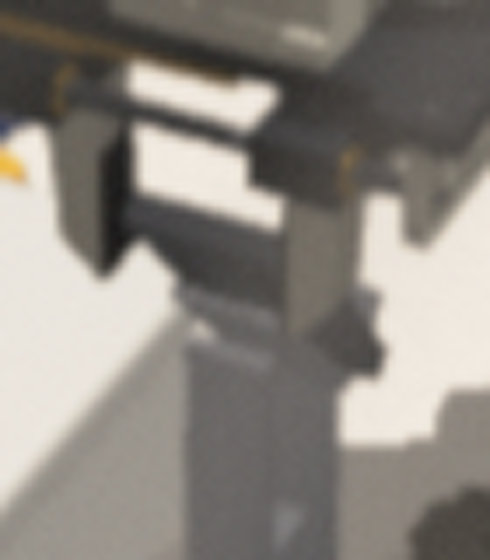

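Request:
jog_arm(commands=[{"dx":0.0015,"dy":0,"dz":0.0015,"turn":0,"grip":0.05},{"dx":0.001,"dy":0,"dz":0.001,"turn":0,"grip":0.05},{"dx":0,"dy":0,"dz":0,"turn":0,"grip":0.05}])

```text
time: 16.05
ee_pos: [0.4581, 0.2953, 0.1893]
orientation: [2.185, 2.257, 0.0]
force: [0.7, 1.3, 1.3]
finger_gap: 0.0582
```

```bash
python3 cap.py h8 scene top; python3 - <<'E'
from h import *
s=dict(np.load("scene_h8.npz"))
cv2.imwrite("pics/sh8.png",cv2.resize(s["color"][200:280,230:300,::-1],None,fx=7,fy=7,interpolation=cv2.INTER_CUBIC))
s=dict(np.load("top_h8.npz"))
cv2.imwrite("pics/th8.png",cv2.resize(s["color"][210:265,170:260,::-1],None,fx=7,fy=7,interpolation=cv2.INTER_CUBIC))
E
```

```text
t 16.05 p [0.4581 0.2953 0.1893] head 91.84 tz [ 0.  0. -1.] F [0.7 1.3 1.3] gap 0.0582 q [0.43 0.41 1.53 0.   1.2  0.4 ]
```

View pics/sh8.png

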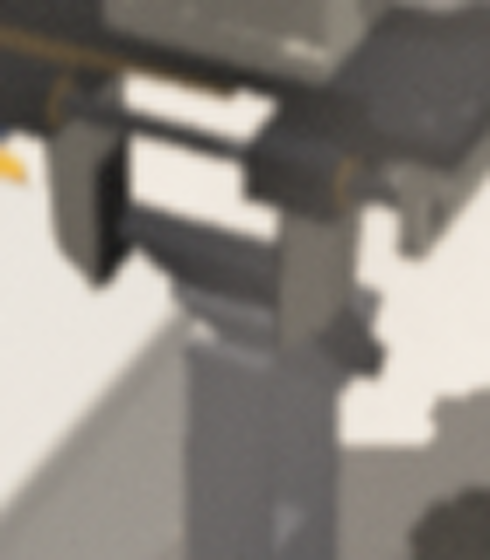

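View pics/th8.png

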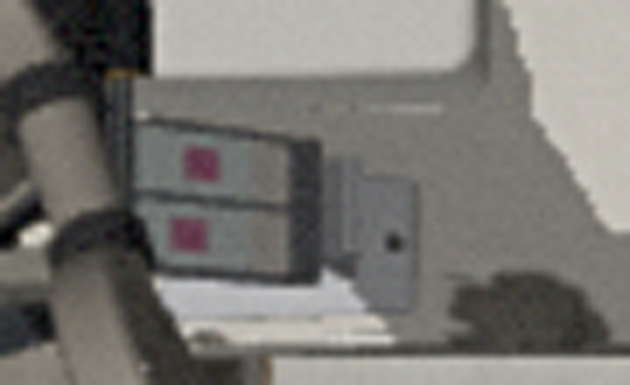

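Request:
jog_arm(commands=[{"dx":0,"dy":0,"dz":0,"turn":0,"grip":0.06},{"dx":0,"dy":0,"dz":0,"turn":0,"grip":0.064},{"dx":0,"dy":0,"dz":0,"turn":0,"grip":0.07},{"dx":0,"dy":0,"dz":0,"turn":0,"grip":0.08},{"dx":0,"dy":0,"dz":0,"turn":0,"grip":0.085},{"dx":0,"dy":0,"dz":0,"turn":0,"grip":0.085}])

```text
time: 16.9
ee_pos: [0.458, 0.2951, 0.1893]
orientation: [2.186, 2.257, -0.0]
force: [0.4, -0.2, -0.2]
finger_gap: 0.0848
```

```bash
python3 cap.py h9 scene top; python3 - <<'E'
from h import *
s=dict(np.load("scene_h9.npz"))
cv2.imwrite("pics/sh9.png",cv2.resize(s["color"][200:280,230:300,::-1],None,fx=7,fy=7,interpolation=cv2.INTER_CUBIC))
s=dict(np.load("top_h9.npz"))
cv2.imwrite("pics/th9.png",cv2.resize(s["color"][210:265,170:260,::-1],None,fx=7,fy=7,interpolation=cv2.INTER_CUBIC))
E
```

```text
t 16.9 p [0.458  0.2951 0.1893] head 91.84 tz [-0. -0. -1.] F [ 0.4 -0.2 -0.2] gap 0.0848 q [ 0.43  0.41  1.53 -0.    1.2   0.4 ]
```

View pics/sh9.png

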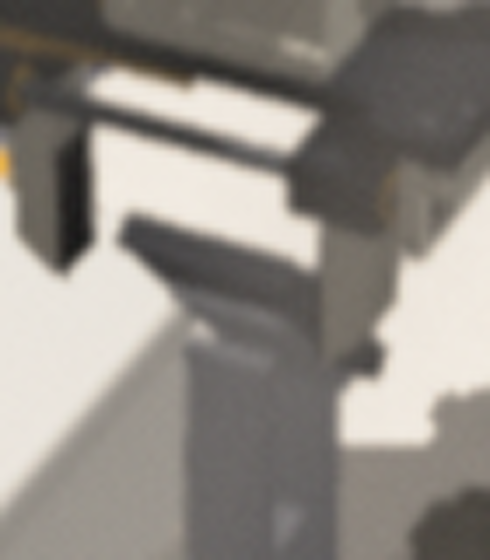

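View pics/th9.png

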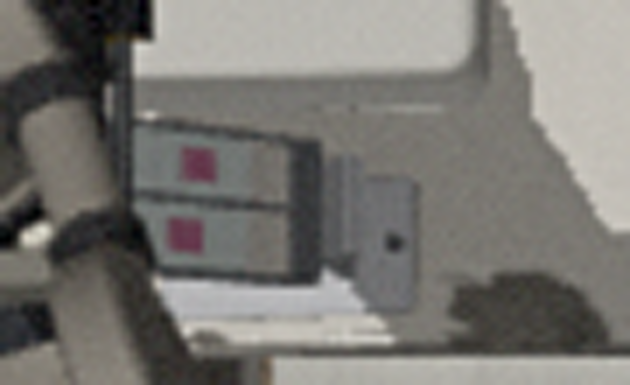

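Request:
jog_arm(commands=[{"dx":0,"dy":0,"dz":-0.005,"turn":0,"grip":0.085},{"dx":0,"dy":0,"dz":-0.01,"turn":0,"grip":0.085},{"dx":0,"dy":0,"dz":-0.015,"turn":0,"grip":0.085},{"dx":0,"dy":0,"dz":-0.025,"turn":0,"grip":0.085},{"dx":0,"dy":0,"dz":-0.03,"turn":0,"grip":0.085},{"dx":0,"dy":0,"dz":-0.03,"turn":0,"grip":0.085},{"dx":0,"dy":0,"dz":-0.03,"turn":0,"grip":0.085},{"dx":-0.04,"dy":0,"dz":0,"turn":0,"grip":0.085},{"dx":-0.05,"dy":0,"dz":0,"turn":0,"grip":0.085},{"dx":-0.05,"dy":0,"dz":0,"turn":0,"grip":0.085},{"dx":-0.05,"dy":0,"dz":0,"turn":0,"grip":0.085},{"dx":-0.04,"dy":0,"dz":0,"turn":0,"grip":0.085},{"dx":0,"dy":0,"dz":0,"turn":0,"grip":0.085}])

```text
time: 18.62
ee_pos: [0.4655, 0.0631, 0.3355]
orientation: [2.189, 2.251, 0.001]
force: [0.1, 1.1, 0.3]
finger_gap: 0.0849
```

```bash
python3 cap.py f1 scene top wrist; python3 - <<'E'
from h import *
s=dict(np.load("scene_f1.npz"))
cv2.imwrite("pics/sf1.png",cv2.resize(s["color"][200:280,230:300,::-1],None,fx=7,fy=7,interpolation=cv2.INTER_CUBIC))
s=dict(np.load("top_f1.npz"))
cv2.imwrite("pics/tf1.png",cv2.resize(s["color"][210:265,170:260,::-1],None,fx=8,fy=8,interpolation=cv2.INTER_CUBIC))
E
```

```text
t 18.62 p [0.4655 0.0631 0.3355] head 91.6 tz [ 0.002 -0.001 -1.   ] F [0.1 1.1 0.3] gap 0.0849 q [-0.03  0.17  1.46 -0.    1.51 -0.06]
```

View pics/sf1.png

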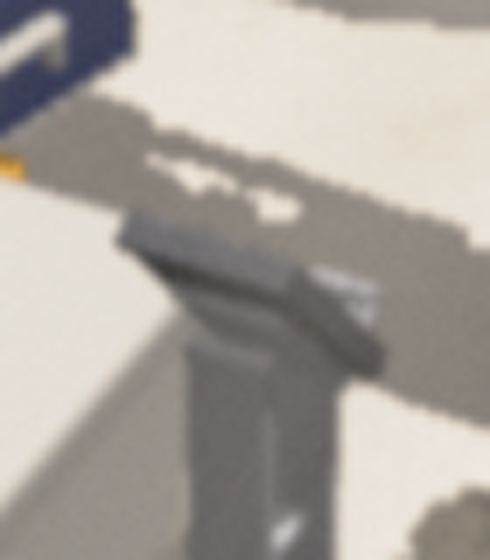

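View pics/tf1.png

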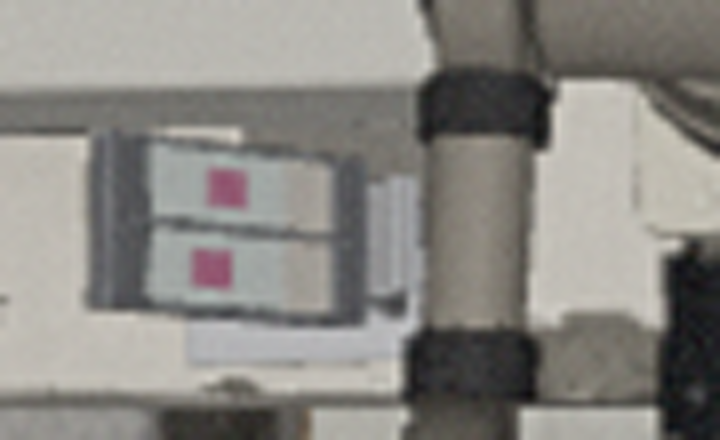

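View pics/wrist_f1.png

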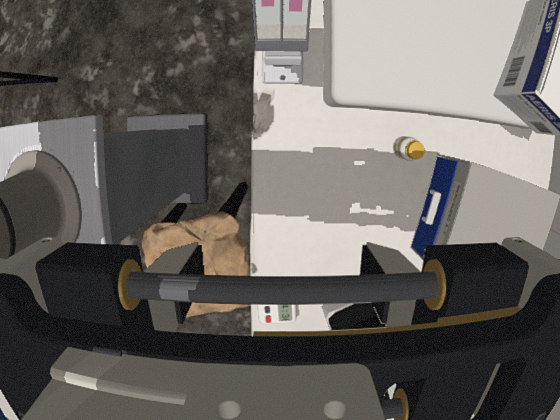

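View pics/top_f1.png

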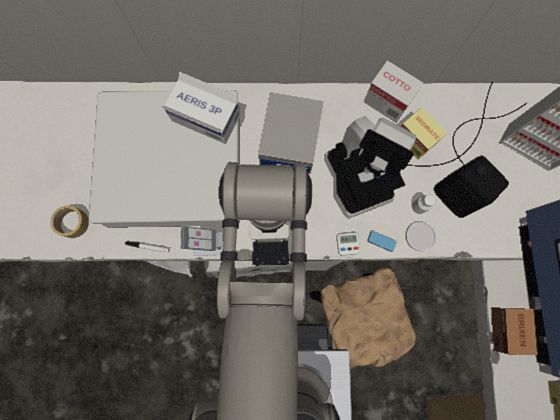

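```bash
python3 - <<'E'
from ov import *
def car(p,yaw,X0):
    r=lambda x,y,z:[X0+x*C50-z*S50,y,.120+x*S50+z*C50]
    R=np.array([[np.cos(yaw),-np.sin(yaw),0],[np.sin(yaw),np.cos(yaw),0],[0,0,1]])
    f=lambda z:np.array([r(0,-.029,z),r(.11,-.029,z),r(.11,.029,z),r(0,.029,z),r(0,-.029,z)])@R.T+[p[0],p[1],0]
    return f(.012),f(0)
for n,o,k,p,w in [("top",[170,210],8,(.460,.2525),(90,55)),("scene",[230,200],7,(.459,.2575),(70,80))]:
    c=dict(np.load(n+"_f1.npz"))
    im=cv2.resize(c["color"][o[1]:o[1]+w[1],o[0]:o[0]+w[0],::-1],None,fx=k,fy=k,interpolation=cv2.INTER_CUBIC)
    for q,col in zip(car(p,np.radians(91.8),-.021),[(0,0,255),(0,255,0)]):
        a=(proj(c,q)-o+.5)*k-.5;print(n,a.round(0).tolist())
        cv2.polylines(im,[np.round(a*16).astype(int)],False,col,1,cv2.LINE_AA,4)
    cv2.imwrite(f"pics/{n}_fo.png",im)
E
```

```text
top [[365.0, 154.0], [105.0, 121.0], [102.0, 301.0], [366.0, 321.0], [365.0, 154.0]]
top [[342.0, 159.0], [82.0, 126.0], [79.0, 304.0], [343.0, 324.0], [342.0, 159.0]]
scene [[223.0, 312.0], [114.0, 218.0], [287.0, 269.0], [383.0, 361.0], [223.0, 312.0]]
scene [[210.0, 346.0], [100.0, 255.0], [273.0, 307.0], [370.0, 396.0], [210.0, 346.0]]
```

View pics/top_fo.png

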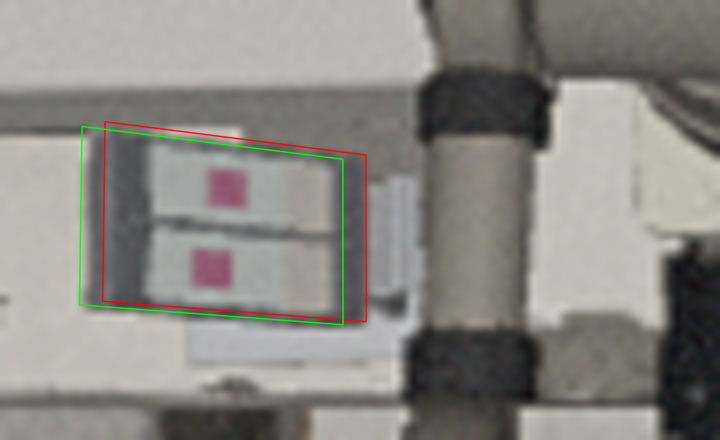

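View pics/scene_fo.png

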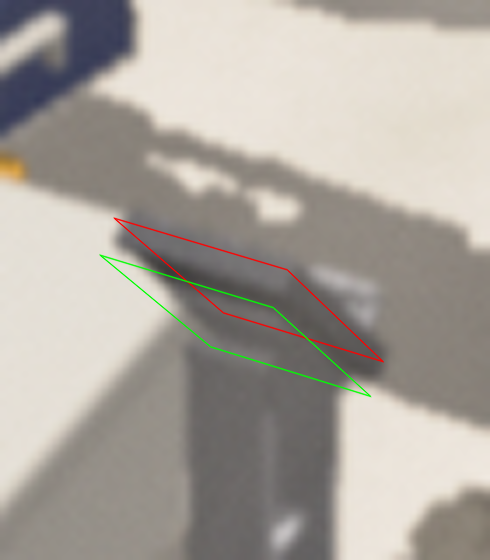

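```bash
python3 - <<'E'
from h import *
for n in ["top","scene"]:
    c=dict(np.load(n+"_f1.npz"));P=pts(c)
    if n=="top": u0,u1,v0,v1=186,214,229,248
    else: continue
    Q=P[v0:v1,u0:u1].reshape(-1,3);Q=Q[Q[:,2]>.1]
    for _ in range(4):
        m=Q.mean(0);nn=np.linalg.svd(Q-m,full_matrices=False)[2][2];nn*=np.sign(nn[2]);Q=Q[abs((Q-m)@nn)<.012]
    print(n,len(Q),nn.round(3),"from vertical deg",np.degrees(np.arccos(nn[2])).round(1),m.round(4))
    a=np.radians(91.8);X=np.array([np.cos(a),np.sin(a),0]);xr=X*.643+[0,0,.766];zr=-X*.766+[0,0,.643]
    print("z of face in rest frame",((m-[.461,.232,.12])@zr).round(4))
E
```

```text
top 251 [ 0.046 -0.762  0.646] from vertical deg 49.7 [0.459  0.2581 0.1688]
z of face in rest frame 0.0114
```

Request:
jog_arm(commands=[{"dx":0.03,"dy":0,"dz":0,"turn":0,"grip":0.085},{"dx":0.04,"dy":0,"dz":0,"turn":0,"grip":0.085},{"dx":0.02,"dy":0,"dz":0,"turn":0,"grip":0.085},{"dx":0,"dy":0,"dz":0,"turn":0,"grip":0.085},{"dx":0,"dy":0,"dz":0,"turn":0,"grip":0.085}])

```text
time: 19.4
ee_pos: [0.4623, 0.1554, 0.3343]
orientation: [2.184, 2.258, -0.0]
force: [-0.6, -0.9, 0.5]
finger_gap: 0.0852
```

```bash
python3 cap.py f2 wrist scene
```

```text
t 19.4 p [0.4623 0.1554 0.3343] head 91.9 tz [-0. -0. -1.] F [-0.6 -0.9  0.5] gap 0.0852 q [ 0.17  0.21  1.41 -0.    1.52  0.13]
```

View pics/wrist_f2.png

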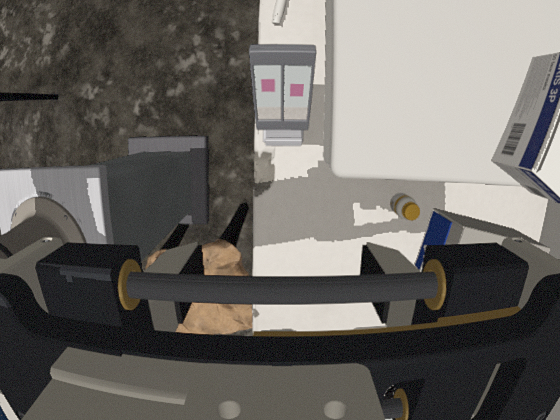

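```bash
python3 - <<'E'
from h import *
c=dict(np.load("wrist_f2.npz"))
cv2.imwrite("pics/wf2.png",cv2.resize(c["color"][35:155,235:330,::-1],None,fx=5,fy=5,interpolation=cv2.INTER_CUBIC))
yaw=np.radians(91.8);C,S=.6428,.766
R=np.array([[np.cos(yaw),-np.sin(yaw),0],[np.sin(yaw),np.cos(yaw),0],[0,0,1]])
org=np.array([.4633,.229,.12]) # crease as the wrist camera saw it
for x in (0,.11): print(x,fproj(c,[org+R@[x*C-.012*S,y,x*S+.012*C] for y in(-.029,.029)]).round(1).tolist())
E
```

```text
0 [[309.1, 130.1], [256.9, 130.0]]
0.11 [[317.6, 51.3], [249.6, 51.1]]
```

View pics/wf2.png

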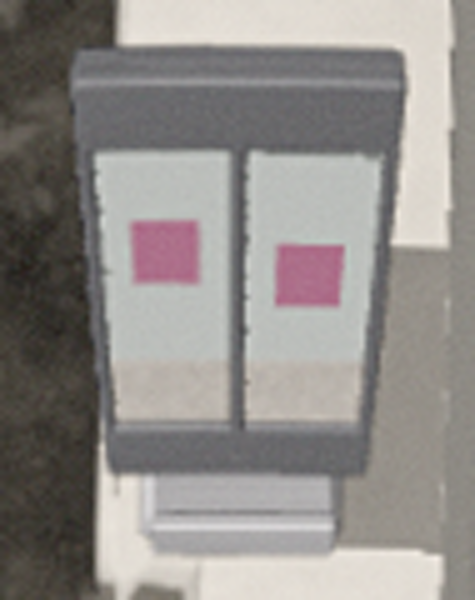

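```bash
python3 -c "
from cell import ticket
print(ticket.job_done())"
```

```text
the job is handed in; nothing more can be done
None
```

The carrier is standing on the drying stand with its slides facing outward, and I handed the job in at about 19.5 s of the 66 s allowed.

**How it was done:**
- I gripped the carrier lightly (3–4 N) across its width, about 10 mm from one short end.
- On lifting, it swung down between the pads under its own weight. I then turned it to line up with the stand.
- I set its lower end on the ledge and moved the grip in an arc until the back lay on the rest. Then I opened the fingers, lifted clear and backed away.

**Last checks:**
- **Tilt and distance:** a plane fit to the top camera's depth put the slide face 49.7° from vertical, where the target is 50°. The front was about 11 mm out from the rest, where 12 mm is expected.
- **Position on the ledge:** in the wrist view, both short ends lay within about 1 pixel of where a fully seated, centred carrier should appear. The carrier's middle matched the ledge's.
- **Other things:** none of the other objects visible in the final top view looked moved. I judged this by eye and did not measure it.
- **Gripper:** it was open and well clear of everything when I handed in.

**Where readings disagreed:** the three cameras' positions differed from one another by about 3–6 mm. I worked from relative wrist-camera measurements for the final placing. The scene-camera overlay was about 3 pixels off at the upper end, which I put down to that difference. My first two move calls were refused because they left out fields in some rows, and nothing moved.

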